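# Crack the stuck plug of a canister and hold it ajar

## Task

Lay the upright metal canister on its side in the grey cradle, its neck down in the slot of the yoke and its black plug sticking out beyond the yoke, and let go of it. Then grip the plug by its knob and pull it straight out along the canister until the sticky seal breaks free, and finish while still holding the plug about one centimetre open: it draws itself shut if let go, and it must not come out much farther. Do not open the plug before the canister lies in the cradle, set the canister down rather than dropping it, and leave the other things alone.

Things in the scene. Friction and masses are not known exactly. Their poses are not given: they have to be found in the camera images.
- canister_mid (a point): Loose round aluminium canister, 0.2 to 0.36 kg, at first upright, plug on top. Point on its axis 81 mm above the flat base, half its full length of 163 mm. +z: along the canister, base to plug. From the base: body 46 mm diameter, 100 mm long; neck 26 mm diameter, 100 to 126 mm; then the black plug. Centre of mass about 67 mm above the base.
- canister_body (a point): The same canister: point on the axis of its 46 mm body, half-way along that body, 50 mm above the base. +z towards the plug. When it lies in the cradle the body is free on both sides between the V support and the yoke, for fingers from above.
- plug_grip (a point): Centre of the plug's knob on the canister's axis, 148.5 mm above the base while shut. The black plug is a flange 36 mm in diameter and 7 mm thick against the neck's end (126 to 133 mm above the base), then a ribbed knob 26 mm in diameter, 30 mm long (to 163 mm). +z points outward, the way it pulls out.
- plug (a joint): How far the plug is drawn straight out of the neck, m: 0 shut, 0.030 end stop (it does not come off, needs no twist). The seal sticks: about 12 N of pull before it moves, fading to some 7 N at 0.005 and 3 N from 0.010 on. Let go, it draws itself shut.
- cradle: Grey steel cradle fixed to the worktop. Origin on the worktop, z up, +y along it from the V support to the yoke, x across. Base plate 90 mm (x) by 132 mm (y -76 to +56 mm), 10 mm thick. The canister lies in it level, its axis over x = 0, 55 mm above the worktop, plug towards +y, base at about y = -70 mm (9 mm play either way along y).
- cradle_v (a point): Rubber-lined V support of the cradle that carries the canister's body near its base: on the canister's axis line, 55 mm above the worktop, at cradle y = -58 mm. 14 mm thick along y, 64 mm across, its top about 55 mm above the worktop. Axes as the cradle's.
- cradle_slot (a point): Yoke of the cradle, a plate 8 mm thick along y at cradle y = +43 mm, 58 mm across, 64 mm high, with an upright slot 32 mm wide, open at the top, bottom 42 mm high, for the 26 mm neck. Point on the canister's axis line, 55 mm above the worktop. Axes as the cradle's. The body's shoulder bears on the yoke when the plug is pulled; the plug stays beyond it.
Things that resemble listed ones, but are neither listed nor needed, are in the scene too. Leave any orange look-alike of the part that bears canister_mid alone.

How it is judged:
By the outcome, as a careful person would: the job done as asked, in the order asked, and still so for the second after the job is handed in, while the arm keeps its last pose, push and grip.
It also fails if it takes over 56 s, if anything falls off the work surface, if the arm or the gripper's body presses on something with over 40 N, if the wrist force passes 120 N, or if a joint passes its speed limit or range.

## Robot

A 6-joint arm with a two-finger parallel gripper is mounted at the origin on a cart in front of the work surface, level with it; the furniture and walls round the work are solid. World frame = base frame: x ahead of the robot, y to its left, z up, the work surface at z = 0. Lengths are in m, angles in rad, forces in N, time in s.
With the tool pointing down it reaches from about 0.375 to 0.925 m from the base axis. Payload 5.7 kg.
Tool frame: the origin (TCP) lies at the very end of the fingers, on their centre line; the grasp point (between the pads) lies 19 mm behind it (robot.pinch_z is the z of the grasp point in the tool frame, in m); z points along the fingers, y is the line along which they close (so a half turn about z gives the same grasp; the last joint's range is limited). The gripper opens to 88 mm and grips with 3 to 60 N. Pads are 20 mm wide; open, the fingers measure 115 mm over their backs; the gripper's body (75 mm by 178 mm) begins 61 mm behind the grasp point.
Start: joints at [1.077, 0.359, 1.51, -0, 1.272, -0.115], TCP at [0.222, 0.557, 0.223] pointing down, gripper open.
Joint ranges: [-2.97, 2.97], [-1.01, 2.36], [0.21, 2.38], [-0.96, 4.11], [0.2, 2.71], [-2.98, 2.98]. Speed limits (rad/s): [2.39, 2.39, 3.14, 3.14, 3.14, 3.14].

## Interface

Orientations are given as a unit quaternion [w, x, y, z].
In Python, from rig import robot gives the robot as it stands. The module is installed in compiled form; this text tells all that it offers.
- The arm moves only by the tool drive_tool, never from a script. Its argument "steps" is a list that holds one entry, the list of rows, each a list of 5 numbers: the opening in per cent of the stroke, from 0 (shut) to 100 (fully open), then the shift along the tool's x, y, z in m, then the turn about the tool's z in degrees. A call has 1 to 20 rows; each row is the pose to reach, as a shift and turn from the pose commanded when the call began, along the tool's axes at that moment; what a row does not reach only later rows make up. A row lasts 1/10 s, in which the tool goes at most 50 mm and 8.59 degrees, less where a joint would pass 70% of its speed; a pose out of reach is approached as far as the arm can. A call with a gripper value outside its range is refused whole. The fingers move at their own pace and stop on an object; "newtons" is the grip in N (left out, the last holds). Time passes only in rows, so rows that repeat a pose let the fingers close. It gives the time, the measured TCP pose, the force, the opening and the grip force at its end, in the units of the state.
- robot.state(): the state, without advancing time (a new reading comes with each control period).
- robot.get_image(name): name is "side" or "top" or "wrist"; returns (picture, depth): 480x640x3 uint8, blue, green, red; 480x640 float32, m along the optical axis (not along the pixel's ray), 0 where there is no reading.
- robot.camera_info(name): a dict with "camera_matrix" (3x3 intrinsics, pixels), "origin" and "orientation" of the camera in the world. Camera axes: x right, y down, z forward; pixel columns grow to the right and rows downward; lengths in m; the calibration is good to about 2 mm. A picture is of the moment at which its call begins: read the wrist's pose just before it. camera_info takes no time and is no camera call; for the wrist camera it gives the pose at the moment of the call.
- robot.finish_job(): hands the job in; it is judged then, once.
The state is a dict: "time_s": time; "joint_pos": joint angles; "qd": joint speeds; "joint_efforts": joint torques, N m; "tool_pos": TCP position; "ee_rot": TCP orientation; "contact_force": force on the tool from outside, world axes, zero at the start; "wrist_torque": the same for the moment, N m; "grip_width": finger opening in m; "gripper_force": force on a finger pad.
Only numpy, scipy, OpenCV 4.12 (cv2) and the standard library are available. Lean on these libraries where they do the work, as an engineer would, in place of code of your own. Each camera call takes 0.05 s, during which the arm holds its last target. There are 200 camera calls.

## Working session

There is one attempt and no reset: what is moved stays moved. The work goes in short steps, Python scripts to look and compute and a tool call to move; the robot and the scene stay as the last step left them, time stands still between calls to the robot, and variables do not carry over. Pictures are saved under pics/ and viewed, at most 10 in all, crops included, and the job is handed in when it is done.

Besides the shell and the picture viewer there is one more tool, called as a command line: name --argument value ..., lists and objects as JSON in quotes. drive_tool: Moves the arm, as the interface text tells. Its arguments: {"type":"object","properties":{"steps":{"type":"array"},"newtons":{"type":"number"}},"required":["steps"]}

```bash
mkdir -p pics
cat > h.py <<'E'
import numpy as np, cv2
from rig import robot
from scipy.spatial.transform import Rotation as R
def q2R(q): return R.from_quat([q[1],q[2],q[3],q[0]]).as_matrix()
def cam(n):
    i=robot.camera_info(n); o=np.array(i["orientation"]); 
    return np.array(i["camera_matrix"]),np.array(i["origin"]),(q2R(o) if o.size==4 else o)
def cloud(n):
    K,o,M=cam(n); im,d=robot.get_image(n)
    v,u=np.mgrid[:480,:640]
    p=np.stack([(u-K[0,2])/K[0,0]*d,(v-K[1,2])/K[1,1]*d,d],-1)@M.T+o
    p[d==0]=np.nan
    return im,d,p
E
python3 - <<'E'
from h import *
print(robot.state(), robot.pinch_z)
for n in ["side","top","wrist"]:
    K,o,M=cam(n); print(n,K.round(1).tolist(),o.round(3),M.round(3).tolist())
    im,d,p=cloud(n); cv2.imwrite(f"pics/{n}0.png",im); np.savez(f"{n}0.npz",im=im,p=p,d=d)
E
```

```text
{'time_s': 0.0, 'joint_pos': array([ 1.07685505e+00,  3.59499672e-01,  1.51142859e+00,  2.93279364e-06,
        1.27246547e+00, -1.15114104e-01]), 'qd': array([ 0.0008849 , -0.00053069, -0.00082782,  0.00076203, -0.00079026,
        0.00153442]), 'joint_efforts': array([ 1.38938023e-03, -5.15361249e+01, -2.70727712e+01,  6.77267066e-02,
        3.49137804e-02, -1.39702288e-04]), 'tool_pos': array([0.22158858, 0.55685206, 0.22181421]), 'ee_rot': array([-2.71357441e-04,  1.88283349e-01,  9.82114336e-01, -8.58686078e-04]), 'contact_force': array([ 0.47495364, -0.33007194, -0.33402102]), 'wrist_torque': array([ 0.04653372, -0.01278941, -0.06686636]), 'gripper_force': 0.0, 'grip_width': 0.08753463487913175} -0.0187
side [[469.7, 0.0, 323.0], [0.0, 469.7, 238.5], [0.0, 0.0, 1.0]] [ 0.135 -0.56   0.612] [[0.847, -0.323, 0.422], [-0.531, -0.514, 0.673], [-0.0, -0.795, -0.607]]
top [[593.3, 0.0, 314.2], [0.0, 593.3, 239.6], [0.0, 0.0, 1.0]] [0.357 0.034 1.098] [[0.018, -0.991, 0.134], [-1.0, -0.019, -0.011], [0.014, -0.134, -0.991]]
wrist [[397.9, 0.0, 323.0], [0.0, 397.9, 232.0], [0.0, 0.0, 1.0]] [0.156 0.583 0.384] [[0.37, 0.898, 0.238], [0.929, -0.356, -0.098], [-0.003, 0.258, -0.966]]
```

View pics/side0.png

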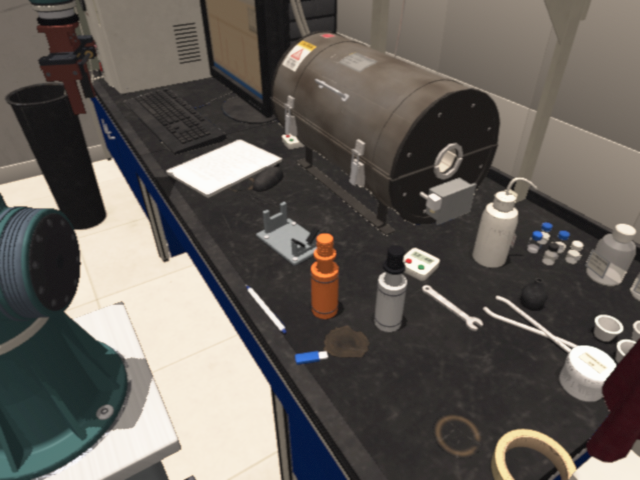

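View pics/top0.png

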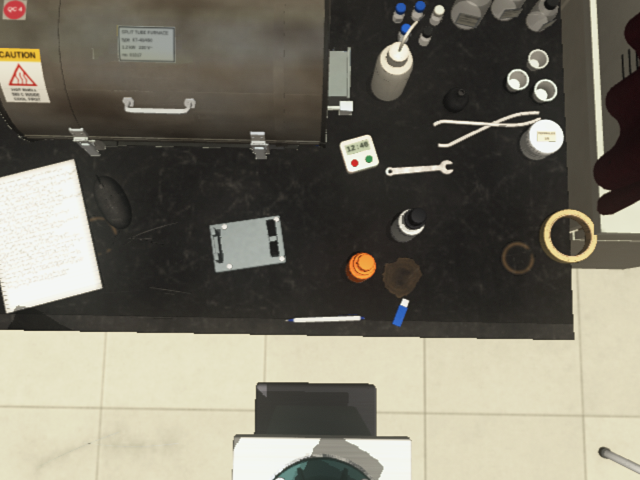

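Grey canister with black plug: side (391,290), top (407,226). It could be confused with the orange look-alike, side (324,280) / top (361,267), or the white bottle, side (495,230) / top (392,72). I choose the grey one. In the top view the cradle is at (247,244), with its yoke on the left at about (217,244) and its V on the right at about (273,238).

Run:
```python
from h import *
T=np.load("top0.npz");S=np.load("side0.npz")
p=T["p"];q=S["p"]
def sel(p,c,r): 
    return p[c[1]-r[1]:c[1]+r[1],c[0]-r[0]:c[0]+r[0]].reshape(-1,3)
# canister
for nm,a in (("top",sel(p,(407,226),(28,28))),("side",sel(q,(391,290),(30,50)))):
    for lo,hi in((.03,.095),(.105,.122),(.127,.134),(.14,.158),(.158,.175)):
        b=a[(a[:,2]>lo)&(a[:,2]<hi)]
        if len(b)>3: print(nm,lo,len(b),np.nanmin(b,0).round(4),np.nanmax(b,0).round(4),b.mean(0).round(4))
# cradle
a=sel(p,(247,244),(50,45)); 
plate=a[(a[:,2]>.004)&(a[:,2]<.018)]; r=cv2.minAreaRect((plate[:,:2]*1000).astype(np.float32)); print("plate",r,len(plate),np.median(plate[:,2]))
hi=a[(a[:,2]>.03)&(a[:,2]<.08)]
for lo,h in((.03,.05),(.05,.058),(.058,.08)):
    b=a[(a[:,2]>lo)&(a[:,2]<h)]; print(lo,len(b)); 
    if len(b): 
        for s in (b[:,1]>np.median(a[:,1]),b[:,1]<=np.median(a[:,1])):
            if s.sum()>2: print(s.sum(),b[s].min(0).round(4),b[s].max(0).round(4),b[s].mean(0).round(4))
b=sel(q,(290,232),(50,40)); b=b[(b[:,2]>.045)&(b[:,2]<.08)]
for s in (b[:,1]>.17,b[:,1]<=.17): print("side",s.sum(), b[s].min(0).round(4),b[s].max(0).round(4),b[s].mean(0).round(4)) if s.sum() else 0
im=S["im"][190:350,230:440]; cv2.imwrite("pics/c1.png",cv2.resize(im,None,fx=3.5,fy=3.5,interpolation=cv2.INTER_CUBIC))
```

```text
top 0.03 196 [ 0.503  -0.1593  0.03  ] [ 0.5439 -0.1201  0.0947] [ 0.5143 -0.1302  0.0645]
top 0.127 108 [ 0.5082 -0.1603  0.1276] [ 0.544  -0.1255  0.134 ] [ 0.5207 -0.1385  0.1318]
top 0.14 45 [ 0.5132 -0.153   0.1402] [ 0.5388 -0.1298  0.158 ] [ 0.5214 -0.1363  0.1499]
top 0.158 198 [ 0.5132 -0.156   0.1581] [ 0.5383 -0.131   0.1658] [ 0.5259 -0.143   0.1619]
side 0.03 787 [ 0.5037 -0.1679  0.0301] [ 0.5422 -0.1277  0.0949] [ 0.5159 -0.1567  0.0633]
side 0.105 122 [ 0.5145 -0.1581  0.105 ] [ 0.5362 -0.1388  0.122 ] [ 0.5212 -0.1513  0.1135]
side 0.127 149 [ 0.5097 -0.1623  0.1272] [ 0.5438 -0.1263  0.1339] [ 0.5211 -0.1512  0.1316]
side 0.14 148 [ 0.5135 -0.1577  0.14  ] [ 0.5381 -0.1331  0.1579] [ 0.5212 -0.151   0.1491]
side 0.158 168 [ 0.5145 -0.1568  0.158 ] [ 0.5404 -0.1314  0.1639] [ 0.5262 -0.1457  0.1618]
plate ((495.43145751953125, 147.34002685546875), (166.70156860351562, 184.3462677001953), 1.2697187662124634) 3040 0.009789113942773264
0.03 317
0.05 38
0.058 69
side 108 [0.4588 0.1859 0.0454] [0.5163 0.2053 0.0645] [0.487  0.1939 0.0563]
side 43 [0.4724 0.0857 0.0451] [0.5364 0.1073 0.0514] [0.5041 0.0956 0.048 ]
```

View pics/c1.png

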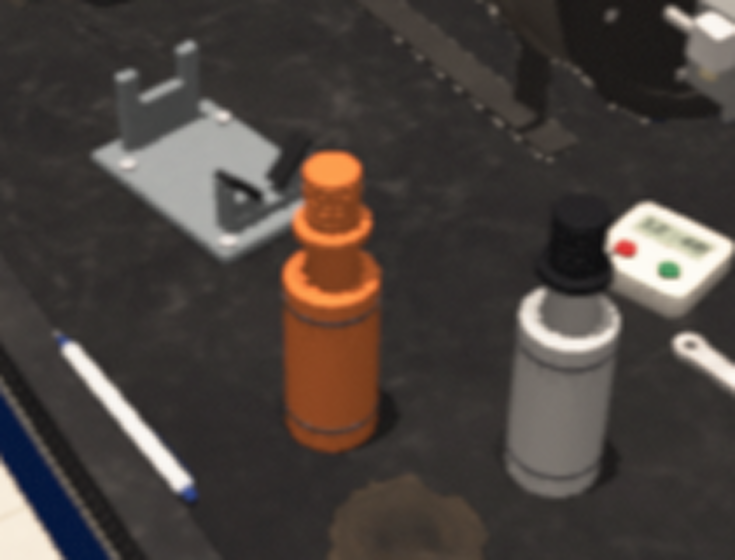

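The crop confirms it: grey canister with black plug at crop (560,350), orange one separate, yoke on the far left end (crop (155,100)) and V at (260,190). The tool always points down, so I'll carry the canister to free space and tilt it over its base edge. Then I'll regrip it lying and place it. First I need the cradle axes and the orange one's position.

Run:
```python
from h import *
T=np.load("top0.npz");p=T["p"];im=T["im"];z=p[...,2]
m=np.zeros((480,640),np.uint8); m[195:290,195:300]=((z>.006)&(z<.075)&(im.min(2)>70))[195:290,195:300]
n,l,s,_=cv2.connectedComponentsWithStats(m); k=1+s[1:,4].argmax()
w=p[(l==k)&(z<.016)]; r=cv2.minAreaRect((w[:,:2]*1000).astype(np.float32)); print(r,len(w),np.median(w[:,2]))
print(cv2.boxPoints(r).round(1).tolist())
a=p[195:290,195:300].reshape(-1,3);a=a[(a[:,2]>.045)&(a[:,2]<.075)]
for s_ in(a[:,1]>.145,a[:,1]<=.145): print(s_.sum(),a[s_].min(0).round(4),a[s_].max(0).round(4),np.median(a[s_],0).round(4))
o=p[240:290,335:385].reshape(-1,3);b=o[(o[:,2]>.12)]; print("orange",b.min(0),b.max(0))
for nm,c in(("tape",(568,236)),("wrench",(420,168)),("timer",(358,153))):
    v=p[c[1]-20:c[1]+20,c[0]-35:c[0]+35].reshape(-1,3);v=v[v[:,2]>.006];print(nm,v.min(0).round(3),v.max(0).round(3))
```

```text
((494.7148132324219, 145.01693725585938), (90.23365020751953, 131.09896850585938), 9.391960144042969) 2765 0.009982941537205248
[[439.5, 202.3000030517578], [460.8999938964844, 73.0], [549.9000244140625, 87.69999694824219], [528.5, 217.10000610351562]]
91 [0.4571 0.1887 0.0453] [0.514  0.2044 0.071 ] [0.4804 0.1966 0.0622]
75 [0.4711 0.0859 0.0451] [0.5348 0.1091 0.0548] [0.525  0.098  0.0485]
orange [ 0.43211853 -0.0774451   0.12755921] [ 0.46688356 -0.04243769  0.16653395]
tape [ 0.482 -0.501  0.006] [ 0.559 -0.399  0.067]
wrench [ 0.632 -0.236  0.006] [ 0.681 -0.111  0.011]
timer [ 0.632 -0.123  0.006] [0.705 0.013 0.209]
```

drive_tool --steps '[[[100,-0.03,-0.03,-0.04,0],[100,-0.542,-0.5385,-0.04,68.3],[100,-0.542,-0.5385,-0.04,68.3],[100,-0.542,-0.5385,-0.04,68.3],[100,-0.542,-0.5385,-0.04,68.3],[100,-0.542,-0.5385,-0.04,68.3],[100,-0.542,-0.5385,-0.04,68.3],[100,-0.542,-0.5385,-0.04,68.3],[100,-0.542,-0.5385,-0.04,68.3],[100,-0.542,-0.5385,-0.04,68.3],[100,-0.542,-0.5385,-0.04,68.3],[100,-0.542,-0.5385,-0.04,68.3],[100,-0.542,-0.5385,-0.04,68.3],[100,-0.542,-0.5385,-0.04,68.3],[100,-0.542,-0.5385,-0.04,68.3],[100,-0.542,-0.5385,-0.04,68.3],[100,-0.542,-0.5385,-0.04,68.3],[100,-0.542,-0.5385,-0.04,68.3],[100,-0.542,-0.5385,-0.04,68.3],[100,-0.542,-0.5385,-0.04,68.3]]]'

```text
time_s: 2.15
tool_pos: [0.5257, -0.1419, 0.2627]
ee_rot: [-0.0, 0.707, 0.708, -0.0]
contact_force: [-0.0, 0.0, 0.2]
grip_width: 0.0878
gripper_force: 0.0
```

drive_tool --steps '[[[100,-0.002,0,0.045,0],[100,-0.002,0,0.09,0],[100,-0.002,0,0.13,0],[100,-0.002,0,0.16,0],[100,-0.002,0,0.1745,0],[100,-0.002,0,0.1745,0],[50,-0.002,0,0.1745,0],[40,-0.002,0,0.1745,0],[40,-0.002,0,0.1745,0],[30,-0.002,0,0.1745,0],[30,-0.002,0,0.1745,0],[30,-0.002,0,0.1745,0],[30,-0.002,0,0.1745,0],[30,-0.002,0,0.1745,0]]]' --newtons 25

```text
time_s: 3.55
tool_pos: [0.5268, -0.1456, 0.0886]
ee_rot: [0.0, 0.707, 0.707, 0.0]
contact_force: [0.8, 0.8, 4.2]
grip_width: 0.0455
gripper_force: 25.0
```

drive_tool --steps '[[[30,0,0,-0.006,0],[30,0,0,-0.015,0],[30,-0.02,0,-0.02,0],[30,-0.05,0,-0.02,0],[30,-0.08,0,-0.02,0],[30,-0.09,0,-0.02,0],[30,-0.09,0,-0.02,0],[30,-0.09,0,-0.02,0]]]'

```text
time_s: 4.35
tool_pos: [0.5256, -0.2343, 0.108]
ee_rot: [-0.001, 0.707, 0.707, 0.0]
contact_force: [-0.5, 0.0, -3.3]
grip_width: 0.0456
gripper_force: 25.0
```

Run:
```python
from h import *
im,d,p=cloud("side"); cv2.imwrite("pics/s2.png",cv2.resize(im[190:400,300:560],None,fx=2.8,fy=2.8))
```

```text
(no output)
```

View pics/s2.png

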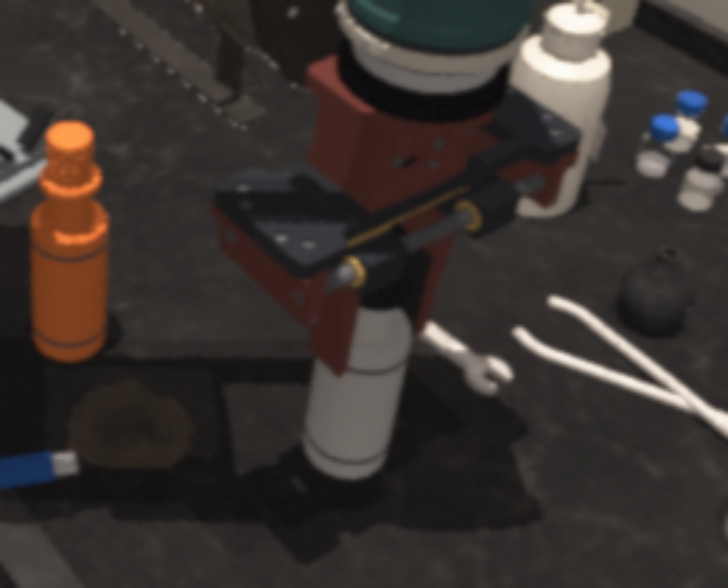

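Held upright and hanging, at crop (355,400). Next I set it down and tilt it towards +y along the arc, with a lighter grip.

drive_tool --steps '[[[30,0,0,0.01,0],[30,0,0,0.018,0],[30,0,0,0.0205,0],[30,0,0,0.0205,0],[30,0.008,0,0.0195,0],[30,0.0167,0,0.0184,0],[30,0.025,0,0.0183,0],[30,0.0335,0,0.0188,0],[30,0.042,0,0.02,0],[30,0.05,0,0.022,0],[30,0.058,0,0.025,0],[30,0.0658,0,0.028,0],[30,0.0658,0,0.028,0],[30,0.0658,0,0.028,0]]]' --newtons 14

```text
time_s: 5.8
tool_pos: [0.5285, -0.1704, 0.0827]
ee_rot: [0.003, 0.707, 0.707, 0.0]
contact_force: [-1.2, -1.8, 14.2]
grip_width: 0.0458
gripper_force: 14.1
```

Run:
```python
from h import *
im,d,p=cloud("side"); cv2.imwrite("pics/s3.png",cv2.resize(im[190:400,300:560],None,fx=2.8,fy=2.8))
```

```text
(no output)
```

View pics/s3.png

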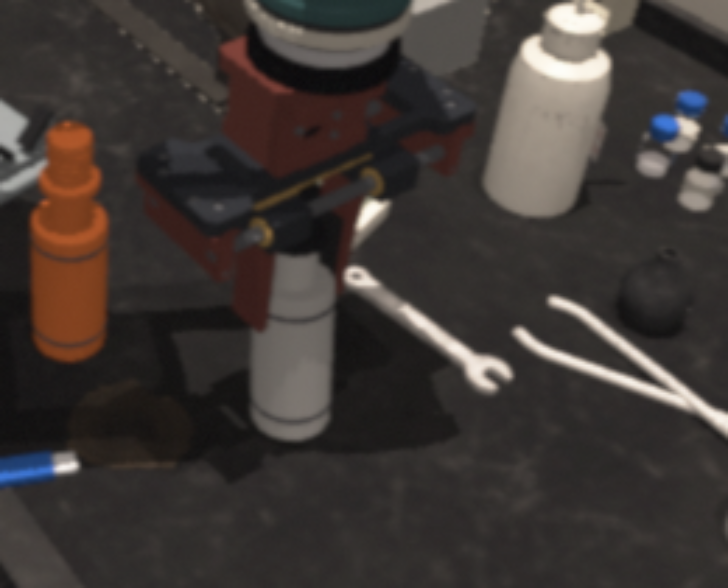

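It slid upright instead of tipping: canister still vertical at crop (290,360), palm touching the plug. New plan: regrip higher, then use the cradle's V as the stop that swings the base back.

drive_tool --steps '[[[30,0,0,-0.0095,0],[60,0,0,-0.0095,0],[60,0,0,-0.0095,0],[60,0,0,-0.0095,0]]]'

```text
time_s: 6.25
tool_pos: [0.5263, -0.1694, 0.0895]
ee_rot: [-0.0, 0.707, 0.707, -0.0]
contact_force: [0.2, 0.5, 1.1]
grip_width: 0.0523
gripper_force: 0.0
```

Run:
```python
from h import *
from scipy.optimize import least_squares
s=robot.state(); print(s["tool_pos"],s["contact_force"],s["grip_width"])
im,d,p=cloud("side"); t=s["tool_pos"]
v=p.reshape(-1,3)
v=v[(v[:,2]>.015)&(v[:,2]<.06)&(np.hypot(v[:,0]-t[0],v[:,1]-t[1])<.045)]
for lo,hi in((.015,.035),(.035,.06)):
    w=v[(v[:,2]>lo)&(v[:,2]<hi)]
    r=least_squares(lambda c:np.hypot(w[:,0]-c[0],w[:,1]-c[1])-.023,t[:2],loss="soft_l1",f_scale=.001); print(r.x,len(w))
```

```text
[ 0.5262715  -0.16935529  0.08953006] [0.22443501 0.52511123 1.05921912] 0.05234123687509632
[ 0.52455508 -0.18742144] 224
[ 0.5235943  -0.18911741] 276
```

drive_tool --steps '[[[70,0,0,-0.003,0],[70,-0.009,-0.001,-0.003,0],[70,-0.0185,-0.002,-0.003,0],[70,-0.0185,-0.002,-0.003,0],[40,-0.0185,-0.002,-0.003,0],[30,-0.0185,-0.002,-0.003,0],[30,-0.0185,-0.002,-0.003,0],[30,-0.0185,-0.002,-0.003,0],[30,-0.0185,-0.002,-0.003,0]]]' --newtons 25

```text
time_s: 7.2
tool_pos: [0.5242, -0.1877, 0.0926]
ee_rot: [-0.0, 0.707, 0.707, -0.0]
contact_force: [0.4, -0.1, -1.3]
grip_width: 0.0449
gripper_force: 25.0
```

Run:
```python
from h import *
im,d,p=cloud("side"); cv2.imwrite("pics/s4.png",cv2.resize(im[190:400,300:560],None,fx=2.8,fy=2.8))
s=robot.state(); print(s["tool_pos"],s["contact_force"],s["grip_width"],s["joint_pos"])
```

```text
[ 0.52418044 -0.18773194  0.09255754] [ 0.26275679  0.08469241 -1.40264884] 0.04530657128175433 [-4.67957165e-01  4.48462702e-01  1.74238813e+00 -3.29915579e-05
  9.51114942e-01 -4.68133940e-01]
```

View pics/s4.png

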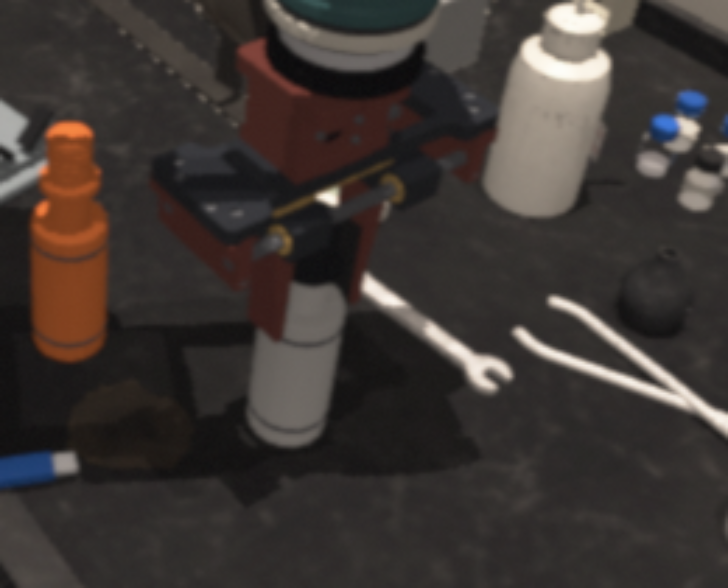

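Gripped squarely, upright, black plug at crop (315,270). I carry it to just outside the V, aligned with the cradle.

drive_tool --steps '[[[30,0,0,-0.01,0],[30,0,0,-0.03,0],[30,0.01,0,-0.05,0],[30,0.04,-0.004,-0.0575,0],[30,0.08,-0.006,-0.0575,-2],[30,0.12,-0.008,-0.0575,-4],[30,0.16,-0.01,-0.0575,-6],[30,0.2,-0.013,-0.0575,-8],[30,0.23,-0.015,-0.0575,-9.4],[30,0.245,-0.0155,-0.05,-9.4],[30,0.2508,-0.0159,-0.035,-9.4],[30,0.2508,-0.0159,-0.018,-9.4],[30,0.2508,-0.0159,-0.018,-9.4],[30,0.2508,-0.0159,-0.018,-9.4]]]'

```text
time_s: 8.65
tool_pos: [0.5082, 0.0623, 0.1105]
ee_rot: [-0.0, 0.647, 0.762, -0.001]
contact_force: [0.2, 0.2, -3.1]
grip_width: 0.0453
gripper_force: 25.0
```

Run:
```python
from h import *
s=robot.state(); print(s["tool_pos"],s["contact_force"],s["grip_width"],s["ee_rot"])
im,d,p=cloud("side"); cv2.imwrite("pics/s5.png",cv2.resize(im[130:330,220:440],None,fx=3,fy=3))
o=np.array([.4931,.1549]);yd=np.array([-.1633,.9866]);xd=np.array([.9866,.1633])
print("tool cradle xy",(s["tool_pos"][:2]-o)@xd,(s["tool_pos"][:2]-o)@yd)
```

```text
[0.50818348 0.06231385 0.11050879] [ 0.23872702  0.18076351 -3.12386347] 0.04534234620817925 [-3.36860655e-04  6.47040813e-01  7.62455121e-01 -5.11698016e-04]
tool cradle xy -0.00023795350954117347 -0.09380862783753605
```

View pics/s5.png

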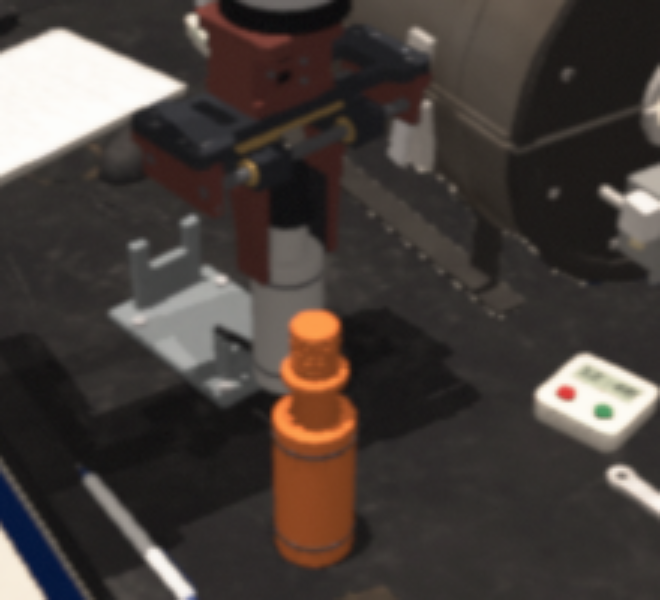

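Base is just outside the V (crop (285,375)) and aligned. Now I swing the base against the V, up to about 45°, and check.

drive_tool --steps '[[[30,0.006,0,0,0],[30,0.014,0,0.0005,0],[30,0.021,0,0.001,0],[30,0.028,0,0.0015,0],[30,0.036,0,0.0015,0],[30,0.0435,0,0.0015,0],[30,0.051,0,0.002,0],[30,0.058,0,0.0035,0],[30,0.065,0,0.006,0],[30,0.072,0,0.0086,0],[30,0.072,0,0.0086,0],[30,0.072,0,0.0086,0]]]'

```text
time_s: 9.9
tool_pos: [0.4965, 0.1341, 0.102]
ee_rot: [-0.0, 0.647, 0.763, -0.0]
contact_force: [1.2, -0.9, -1.8]
grip_width: 0.045
gripper_force: 25.0
```

Run:
```python
from h import *
s=robot.state(); print(s["tool_pos"],s["contact_force"],s["grip_width"],s["ee_rot"])
im,d,p=cloud("side"); cv2.imwrite("pics/s6.png",cv2.resize(im[130:330,220:440],None,fx=3,fy=3))
```

```text
[0.49654827 0.13414748 0.1020035 ] [ 1.17399385 -0.93465799 -1.75113483] 0.044982432614641264 [-1.90315628e-04  6.46693914e-01  7.62749594e-01 -4.95552019e-05]
```

View pics/s6.png

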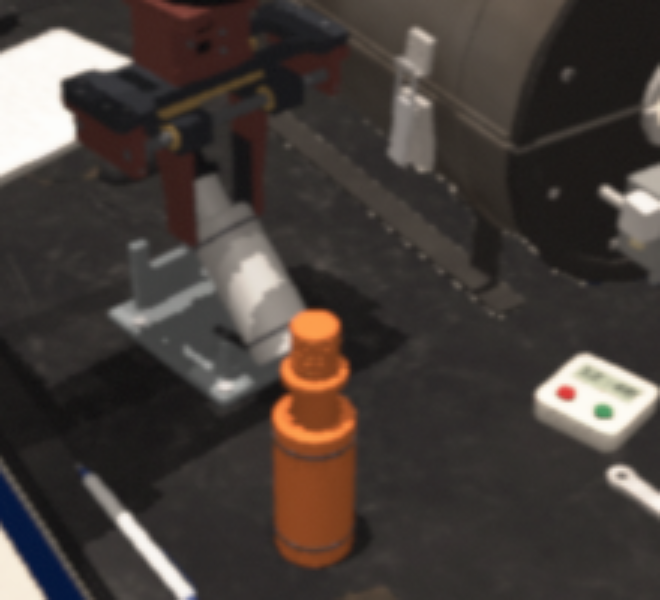

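Tilted 45° with the base against the V (crop (270,320)), as planned. Continuing down.

drive_tool --steps '[[[30,0.005,0,0.0025,0],[30,0.01,0,0.0055,0],[30,0.0145,0,0.0085,0],[30,0.019,0,0.012,0],[30,0.0225,0,0.0155,0],[30,0.026,0,0.019,0],[30,0.0295,0,0.023,0],[30,0.0325,0,0.027,0],[30,0.0355,0,0.0315,0],[30,0.038,0,0.036,0],[30,0.04,0,0.04,0],[30,0.0415,0,0.0435,0],[30,0.0425,0,0.0465,0],[30,0.0425,0,0.0465,0]]]'

```text
time_s: 11.35
tool_pos: [0.4909, 0.1764, 0.0578]
ee_rot: [0.001, 0.647, 0.763, 0.001]
contact_force: [-3.7, -1.1, 22.3]
grip_width: 0.0447
gripper_force: 25.0
```

Run:
```python
from h import *
s=robot.state(); print(s["tool_pos"],s["contact_force"],s["grip_width"],s["ee_rot"])
im,d,p=cloud("side"); a=cv2.resize(im[140:280,200:340],None,fx=2.8,fy=2.8)
im,d,p=cloud("wrist"); b=cv2.resize(im,(523,392)); 
cv2.imwrite("pics/s7.png",cv2.resize(np.hstack([a,b]),None,fx=.87,fy=.87))
```

```text
[0.49094245 0.17635994 0.05777906] [-3.71003652 -1.05220802 22.34923031] 0.04473588772867543 [0.00084019 0.6467174  0.76272824 0.00123891]
```

View pics/s7.png

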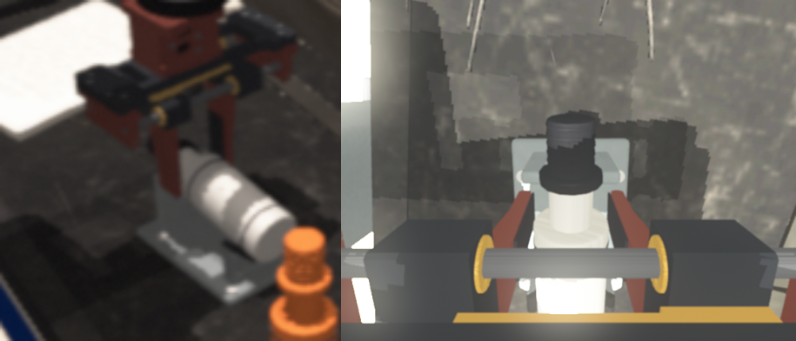

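The force is 22 N, so something touches early. I raise slightly and measure the plug relative to the yoke with the wrist depth.

drive_tool --steps '[[[30,0,0,-0.004,0],[30,0,0,-0.004,0]]]'

```text
time_s: 11.65
tool_pos: [0.4907, 0.1763, 0.0602]
ee_rot: [0.0, 0.647, 0.763, 0.001]
contact_force: [1.6, 0.8, 3.4]
grip_width: 0.0446
gripper_force: 25.0
```

Run:
```python
from h import *
s=robot.state(); print(s["tool_pos"],s["contact_force"],s["wrist_torque"])
im,d,p=cloud("wrist")
o=np.array([.4931,.1549]);yd=np.array([-.1633,.9866]);xd=np.array([.9866,.1633])
X=(p[...,:2]-o)@xd*1e3;Y=(p[...,:2]-o)@yd*1e3;Z=p[...,2]*1e3
# profile along axis line |X|<4
m=(abs(X)<4)&(Z>5)&(Y<110)&(Y>-5)
for y in range(-4,110,6):
    k=m&(abs(Y-y)<3)
    if k.any(): print(y,"top z %.1f  px %s grey %.0f"%(np.percentile(Z[k],90),np.argwhere(k).mean(0).round().astype(int)[::-1],im[k].mean()))
k=(Z>50)&(Z<75)&(abs(X)>17)&(abs(X)<30)&(Y>25)&(Y<60)
for sg in(1,-1):
    q=k&(X*sg>0)
    if q.any(): print("arm",sg,q.sum(),X[q].min(),X[q].max(),Y[q].min(),Y[q].max(),np.percentile(Z[q],95), im[q].mean(0))
dk=(im.max(2)<60)&(Z>40)&(Y>30)&(Y<120)&(abs(X)<30)
print("dark",X[dk].min(),X[dk].max(),Y[dk].min(),Y[dk].max())
```

```text
[0.49070333 0.17633256 0.06018437] [1.55803039 0.80691729 3.35441038] [ 0.09202863 -0.2144341   0.1591368 ]
8 top z 89.2  px [319 348] grey 192
14 top z 88.8  px [321 335] grey 195
20 top z 81.6  px [322 316] grey 209
26 top z 82.6  px [321 302] grey 208
32 top z 83.4  px [321 289] grey 207
38 top z 169.3  px [320 402] grey 163
44 top z 177.6  px [320 411] grey 103
50 top z 158.6  px [320 338] grey 109
56 top z 87.1  px [321 230] grey 53
62 top z 87.9  px [321 214] grey 53
68 top z 88.8  px [321 198] grey 76
74 top z 89.3  px [321 179] grey 71
80 top z 78.6  px [321 164] grey 52
arm 1 924 17.00418923081118 29.968237336543808 25.22441106795136 48.841357040283526 73.34959419978019 [113.1461039  117.80194805 122.05194805]
arm -1 945 -29.988368866210994 -17.102346472118775 25.01570057168561 46.45411229010822 73.16492749467277 [114.67301587 119.72698413 124.73756614]
dark -29.99380229274445 29.99822141028602 30.57359464559458 79.02365246433651
```

The plug's flange is resting on top of the yoke: the canister sits about 10 mm too far back, tilted about 8°, supported by V and yoke. I release it, regrip at the body's middle, lift, and shift it forward.

drive_tool --steps '[[[60,0,0,0,0],[75,0,0,0,0],[75,0,0,0,0],[75,-0.01,0,0,0],[75,-0.025,0,0.008,0],[75,-0.037,0,0.016,0],[75,-0.037,0,0.016,0],[50,-0.037,0,0.016,0],[30,-0.037,0,0.016,0],[30,-0.037,0,0.016,0],[30,-0.037,0,0.016,0],[30,-0.037,0,0.016,0]]]' --newtons 30

```text
time_s: 12.9
tool_pos: [0.4969, 0.1396, 0.0439]
ee_rot: [0.001, 0.647, 0.763, 0.001]
contact_force: [3.0, -0.6, -1.1]
grip_width: 0.0454
gripper_force: 30.0
```

```bash
cat > prof.py <<'E'
from h import *
s=robot.state(); print(s["tool_pos"],s["contact_force"],s["grip_width"])
o=np.array([.4931,.1549]);yd=np.array([-.1633,.9866]);xd=np.array([.9866,.1633])
print("tool cr",(s["tool_pos"][:2]-o)@xd,(s["tool_pos"][:2]-o)@yd)
import sys
im,d,p=cloud(sys.argv[1])
X=(p[...,:2]-o)@xd*1e3;Y=(p[...,:2]-o)@yd*1e3;Z=p[...,2]*1e3
m=(abs(X)<5)&(Z>30)&(Z<100)
for y in range(-80,112,4):
    k=m&(abs(Y-y)<2)
    if k.any(): print(y,"z %.1f n%d grey %.0f"%(np.median(Z[k]),k.sum(),im[k].mean()),end=" | ")
dk=m&(im.max(2)<70)&(Y>30)
print("\ndark",Y[dk].min(),np.percentile(Y[dk],99.5))
k=(Z>40)&(Z<75)&(abs(X)<29)&(abs(X)>18)&(Y>30)&(Y<60)
if k.any(): print("arms y",np.percentile(Y[k],[2,98]),"z",np.percentile(Z[k],98))
E
python3 prof.py wrist
```

```text
[0.4968687  0.13958039 0.04391735] [ 2.9926667  -0.64805014 -1.08677719] 0.04544789269247779
tool cr 0.0012165081867409784 -0.015729753970348977
-64 z 78.5 n53 grey 251 | -60 z 79.2 n195 grey 254 | -56 z 79.8 n206 grey 254 | -52 z 80.2 n213 grey 252 | -48 z 80.9 n211 grey 230 | -44 z 81.5 n222 grey 224 | -40 z 82.1 n177 grey 223 | -20 z 85.1 n75 grey 206 | -16 z 85.6 n283 grey 217 | -12 z 86.3 n282 grey 216 | -8 z 86.8 n313 grey 216 | -4 z 87.4 n313 grey 216 | 0 z 88.4 n328 grey 139 | 4 z 88.5 n341 grey 214 | 8 z 89.1 n355 grey 216 | 12 z 87.1 n660 grey 207 | 16 z 80.2 n329 grey 219 | 20 z 80.7 n350 grey 222 | 24 z 81.3 n361 grey 223 | 28 z 81.9 n361 grey 224 | 32 z 82.5 n377 grey 248 | 36 z 83.1 n388 grey 255 | 40 z 88.7 n363 grey 164 | 44 z 89.1 n476 grey 124 | 48 z 85.0 n485 grey 106 | 52 z 85.7 n469 grey 103 | 56 z 86.1 n476 grey 97 | 60 z 86.7 n508 grey 92 | 64 z 87.3 n524 grey 91 | 68 z 87.9 n550 grey 88 | 72 z 88.5 n573 grey 87 | 76 z 88.2 n258 grey 82 | 
dark 61.79632860147603 75.42071537921609
arms y [38.18082278 46.12243104] z 65.71271300207647
```

Clean profile now: shoulder at y=14, flange at 39–46 over the yoke (38–46), tilt 8.5°. It needs +16 mm. I lift, shift and lower.

drive_tool --steps '[[[30,0,0,-0.006,0],[30,0,0,-0.013,0],[30,0.006,-0.001,-0.013,0],[30,0.012,-0.001,-0.013,0],[30,0.0165,-0.001,-0.013,0],[30,0.0165,-0.001,-0.013,0],[30,0.0165,-0.001,-0.01,0],[30,0.0165,-0.001,-0.007,0],[30,0.0165,-0.001,-0.004,0],[30,0.0165,-0.001,-0.001,0],[30,0.0165,-0.001,0.002,0],[30,0.0165,-0.001,0.004,0],[30,0.0165,-0.001,0.006,0],[30,0.0165,-0.001,0.0075,0],[30,0.0165,-0.001,0.0075,0]]]'

```text
time_s: 14.45
tool_pos: [0.4934, 0.1557, 0.0366]
ee_rot: [0.001, 0.647, 0.763, 0.001]
contact_force: [4.0, 2.6, 2.3]
grip_width: 0.0451
gripper_force: 30.0
```

```bash
python3 prof.py wrist
```

```text
[0.49343105 0.15570777 0.03655392] [3.99019441 2.64534946 2.27438922] 0.04514778079198467
tool cr 0.0004585236396850207 0.0007428898814102712
-40 z 78.0 n139 grey 252 | -36 z 78.1 n257 grey 251 | -32 z 78.1 n258 grey 229 | -28 z 78.2 n259 grey 225 | -24 z 78.2 n263 grey 224 | -20 z 78.4 n144 grey 223 | -4 z 77.8 n28 grey 201 | 0 z 78.1 n311 grey 219 | 4 z 78.1 n309 grey 220 | 8 z 78.1 n330 grey 220 | 12 z 78.1 n325 grey 220 | 16 z 78.1 n338 grey 220 | 20 z 78.5 n347 grey 144 | 24 z 78.1 n353 grey 219 | 28 z 78.1 n363 grey 221 | 32 z 75.2 n624 grey 213 | 36 z 68.1 n328 grey 228 | 40 z 68.1 n328 grey 230 | 44 z 68.0 n342 grey 233 | 48 z 67.9 n353 grey 254 | 52 z 67.9 n359 grey 255 | 56 z 67.9 n385 grey 255 | 60 z 72.8 n342 grey 150 | 64 z 72.7 n438 grey 133 | 68 z 68.0 n382 grey 124 | 72 z 68.1 n402 grey 112 | 76 z 68.1 n430 grey 103 | 80 z 68.1 n421 grey 99 | 84 z 68.0 n441 grey 94 | 88 z 68.0 n442 grey 92 | 92 z 68.0 n461 grey 88 | 96 z 67.2 n73 grey 81 | Traceback (most recent call last):
  File "prof.py", line 13, in <module>
    print("\ndark",Y[dk].min(),np.percentile(Y[dk],99.5))
                   ~~~~~~~~~^^
    return umr_minimum(a, axis, None, out, keepdims, initial, where)
ValueError: zero-size array to reduction operation minimum which has no identity
```

Level, axis at 55 mm, shoulder at y≈33, flange 59–66, knob to 96. Release, rise, move to the knob, grip.

drive_tool --steps '[[[60,0,0,0,0],[80,0,0,0,0],[80,0,0,0,0],[80,0,0,-0.03,0],[80,0,0,-0.065,0],[80,0.04,0,-0.065,0],[80,0.0815,0,-0.065,0],[80,0.0815,0,-0.065,0],[80,0.0815,0,-0.04,0],[80,0.0815,0,-0.015,0],[80,0.0815,0,0,0],[80,0.0815,0,0,0],[80,0.0815,0,0,0]]]'

```text
time_s: 15.8
tool_pos: [0.4781, 0.235, 0.0358]
ee_rot: [-0.0, 0.647, 0.763, -0.001]
contact_force: [0.1, 0.1, 0.1]
grip_width: 0.0703
gripper_force: 0.0
```

```bash
python3 prof.py wrist 2>/dev/null
```

```text
[0.47813617 0.23496203 0.03575531] [0.14911096 0.06481249 0.10225319] 0.07029981694490754
tool cr -0.0016891818884186124 0.08143279210980527
32 z 68.2 n120 grey 251 | 36 z 68.2 n210 grey 255 | 40 z 68.1 n223 grey 255 | 44 z 68.1 n221 grey 255 | 48 z 68.0 n231 grey 250 | 52 z 68.1 n220 grey 246 | 72 z 68.0 n99 grey 82 | 76 z 68.2 n275 grey 74 | 80 z 68.1 n260 grey 71 | 84 z 68.1 n276 grey 68 | 88 z 68.1 n294 grey 66 | 92 z 68.0 n309 grey 65 | 96 z 58.9 n647 grey 60 | 
dark 79.18525666170856 95.53004102098645
arms y [30.76261343 46.71586018] z 66.06837722375168
```

drive_tool --steps '[[[80,0,0.0015,0,0],[50,0,0.0015,0,0],[20,0,0.0015,0,0],[5,0,0.0015,0,0],[5,0,0.0015,0,0],[5,0,0.0015,0,0],[5,0,0.0015,0,0],[5,0,0.0015,0,0],[5,0,0.0015,0,0],[5,0,0.0015,0,0]]]' --newtons 50

```text
time_s: 16.85
tool_pos: [0.4802, 0.236, 0.036]
ee_rot: [-0.0, 0.647, 0.763, -0.0]
contact_force: [-0.3, -0.5, 0.8]
grip_width: 0.0251
gripper_force: 50.0
```

drive_tool --steps '[[[5,0.001,0,0,0],[5,0.002,0,0,0],[5,0.003,0,0,0],[5,0.004,0,0,0],[5,0.005,0,0,0],[5,0.006,0,0,0],[5,0.006,0,0,0],[5,0.006,0,0,0]]]'

```text
time_s: 17.65
tool_pos: [0.4792, 0.242, 0.036]
ee_rot: [-0.0, 0.647, 0.763, 0.0]
contact_force: [1.3, -1.9, -1.3]
grip_width: 0.0252
gripper_force: 50.0
```

```bash
python3 prof.py wrist 2>/dev/null
```

```text
[0.47924252 0.24204284 0.0360181 ] [ 1.34813534 -1.89754871 -1.30087766] 0.02517128904470512
tool cr 0.000558636426742817 0.08823805729143619
36 z 67.0 n9 grey 255 | 40 z 68.0 n186 grey 255 | 44 z 68.1 n222 grey 255 | 48 z 68.1 n218 grey 255 | 52 z 68.0 n236 grey 255 | 56 z 68.0 n225 grey 251 | 60 z 68.2 n135 grey 251 | 80 z 68.0 n172 grey 82 | 84 z 68.1 n278 grey 75 | 88 z 68.1 n281 grey 71 | 92 z 68.2 n272 grey 69 | 96 z 68.1 n273 grey 68 | 100 z 62.1 n830 grey 64 | 
dark 90.39869451774001 101.5326265045664
arms y [35.77915182 46.64722449] z 66.62879915611163
```

drive_tool --steps '[[[5,0.0005,0,0,0],[5,0.001,0,0,0],[5,0.0015,0,0,0],[5,0.002,0,0,0],[5,0.002,0,0,0]]]' --newtons 60

```text
time_s: 18.2
tool_pos: [0.4791, 0.2431, 0.036]
ee_rot: [0.0, 0.647, 0.763, -0.001]
contact_force: [2.3, -7.2, -1.1]
grip_width: 0.0249
gripper_force: 60.0
```

drive_tool --steps '[[[5,0.0005,0,0,0],[5,0.001,0,0,0],[5,0.0015,0,0,0],[5,0.002,0,0,0],[5,0.002,0,0,0]]]'

```text
time_s: 18.7
tool_pos: [0.4789, 0.2445, 0.036]
ee_rot: [0.001, 0.647, 0.763, -0.001]
contact_force: [2.1, -9.3, 0.7]
grip_width: 0.0249
gripper_force: 60.0
```

drive_tool --steps '[[[5,0.001,0,0,0],[5,0.002,0,0,0],[5,0.003,0,0,0],[5,0.003,0,0,0]]]'

```text
time_s: 19.1
tool_pos: [0.4783, 0.2481, 0.036]
ee_rot: [0.0, 0.647, 0.763, -0.0]
contact_force: [1.0, -6.6, 0.9]
grip_width: 0.0254
gripper_force: 60.0
```

```bash
python3 prof.py wrist 2>/dev/null; python3 prof.py top | tail -5
```

```text
[0.47825778 0.24812393 0.03599119] [ 1.0413484  -6.56655974  0.85109231] 0.02538960177293552
tool cr 0.000580135541539471 0.09439845868357205
44 z 67.7 n73 grey 255 | 48 z 68.1 n214 grey 255 | 52 z 68.0 n219 grey 255 | 56 z 68.0 n226 grey 255 | 60 z 68.0 n227 grey 253 | 64 z 67.0 n264 grey 231 | 84 z 67.8 n43 grey 91 | 88 z 68.2 n256 grey 77 | 92 z 68.1 n263 grey 73 | 96 z 68.1 n287 grey 70 | 100 z 68.0 n288 grey 68 | 104 z 68.0 n293 grey 68 | 108 z 59.1 n676 grey 64 | 
dark 96.43164340460899 107.65464959619224
arms y [41.55790774 46.89764007] z 65.33515182630694
[0.47822548 0.24815781 0.03600033] [ 1.38306759 -6.23035039  0.16313179] 0.025046300746808272
tool cr 0.0005537943238930259 0.09443716513001667
-60 z 75.0 n15 grey 156 | -56 z 77.3 n15 grey 246 | -52 z 77.8 n10 grey 246 | -48 z 77.8 n13 grey 227 | -44 z 77.0 n15 grey 191 | -40 z 76.5 n11 grey 246 | -36 z 77.4 n13 grey 244 | -32 z 77.0 n13 grey 245 | -28 z 77.5 n14 grey 245 | -24 z 78.9 n10 grey 245 | -20 z 77.3 n14 grey 244 | -16 z 77.6 n15 grey 245 | -12 z 76.5 n11 grey 245 | -8 z 76.9 n13 grey 244 | -4 z 77.6 n14 grey 244 | 0 z 76.5 n13 grey 244 | 4 z 77.1 n13 grey 229 | 8 z 77.9 n14 grey 152 | 12 z 76.7 n12 grey 143 | 16 z 76.9 n13 grey 143 | 20 z 78.5 n13 grey 141 | 24 z 77.7 n14 grey 127 | 28 z 77.2 n13 grey 118 | 32 z 78.2 n13 grey 198 | 36 z 77.4 n12 grey 241 | 40 z 67.4 n8 grey 227 | 44 z 66.9 n13 grey 237 | 48 z 67.1 n14 grey 239 | 52 z 68.5 n13 grey 232 | 56 z 67.8 n13 grey 179 | 60 z 66.6 n13 grey 123 | 64 z 67.7 n12 grey 83 | 68 z 63.8 n15 grey 90 | 72 z 71.7 n17 grey 39 | 76 z 71.8 n7 grey 22 | 88 z 64.5 n1 grey 27 | 
dark 70.50024029506254 85.5362704240223
arms y [30.52969603 46.21406014] z 68.97673386653462
```

The seal has broken, and the plug is about 5.5 mm open. About 4.5 mm to go.

drive_tool --steps '[[[5,0.001,0,0,0],[5,0.002,0,0,0],[5,0.003,0,0,0],[5,0.004,0,0,0],[5,0.0043,0,0,0],[5,0.0043,0,0,0],[5,0.0043,0,0,0],[5,0.0043,0,0,0]]]'

```text
time_s: 20.0
tool_pos: [0.4774, 0.2532, 0.036]
ee_rot: [-0.0, 0.647, 0.763, 0.0]
contact_force: [0.4, -2.2, -0.8]
grip_width: 0.0251
gripper_force: 60.0
```

```bash
python3 prof.py top | tail -4; python3 prof.py wrist|tail -3
python3 - <<'E'
from h import *
im,d=robot.get_image("top"); a=cv2.resize(im[190:280,180:320],None,fx=2.8,fy=2.8)
im,d=robot.get_image("wrist"); b=im[60:312,80:560]; b=cv2.resize(b,(400,252))
cv2.imwrite("pics/f.png",np.hstack([a,cv2.resize(b,(400,252))]))
E
```

```text
tool cr 0.0005216892511914526 0.09954926891981793
-60 z 74.8 n13 grey 169 | -56 z 77.3 n15 grey 247 | -52 z 77.1 n12 grey 245 | -48 z 78.1 n12 grey 231 | -44 z 76.8 n15 grey 193 | -40 z 78.3 n12 grey 247 | -36 z 77.2 n14 grey 246 | -32 z 77.8 n13 grey 246 | -28 z 77.4 n14 grey 246 | -24 z 77.7 n11 grey 245 | -20 z 77.5 n14 grey 245 | -16 z 77.7 n15 grey 246 | -12 z 78.0 n11 grey 245 | -8 z 76.4 n15 grey 245 | -4 z 77.4 n12 grey 246 | 0 z 78.0 n11 grey 246 | 4 z 76.4 n13 grey 245 | 8 z 76.2 n15 grey 228 | 12 z 77.1 n13 grey 150 | 16 z 75.9 n11 grey 143 | 20 z 76.8 n13 grey 144 | 24 z 78.3 n12 grey 127 | 28 z 77.2 n12 grey 98 | 32 z 77.2 n13 grey 142 | 36 z 76.4 n13 grey 212 | 40 z 68.6 n8 grey 231 | 44 z 67.5 n13 grey 239 | 48 z 67.6 n14 grey 241 | 52 z 68.4 n12 grey 242 | 56 z 68.0 n13 grey 229 | 60 z 68.0 n15 grey 176 | 64 z 65.3 n9 grey 138 | 68 z 66.0 n13 grey 66 | 72 z 63.8 n13 grey 75 | 76 z 66.8 n17 grey 67 | 80 z 73.1 n10 grey 21 | 92 z 67.5 n2 grey 27 | 
dark 66.91181420572278 91.68781857256512
arms y [30.20314783 46.27302727] z 68.30817173171731
48 z 67.2 n21 grey 255 | 52 z 68.2 n206 grey 255 | 56 z 68.1 n219 grey 255 | 60 z 68.1 n210 grey 255 | 64 z 65.9 n369 grey 250 | 68 z 65.5 n169 grey 155 | 72 z 66.6 n2 grey 122 | 92 z 68.0 n214 grey 79 | 96 z 68.1 n270 grey 73 | 100 z 68.1 n280 grey 70 | 104 z 68.2 n279 grey 69 | 108 z 68.2 n278 grey 67 | 
dark 101.75846791235061 112.91180992684109
arms y [44.92798134 47.00079572] z 63.28081139765166
```

View pics/f.png

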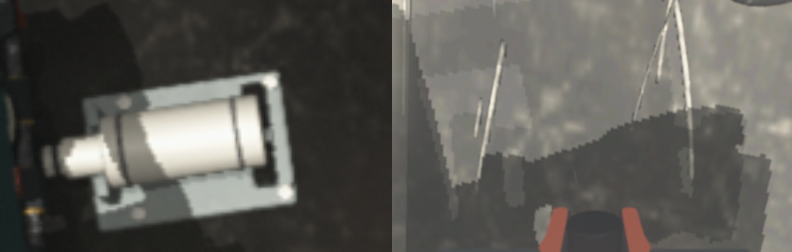

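The final picture shows the canister lying in the cradle, with its body at about (190,140) and its neck through the yoke at about (75,160). A stem gap shows at (50,160), and the gripper holds the knob. I estimate the plug is about 10.5 mm open, and the pull has faded to about 2 N.

```bash
python3 -c "
from rig import robot
print(robot.finish_job())"
```

```text
the job is handed in; nothing more can be done
None
```

The job is handed in: the canister lies level in the cradle with its neck in the yoke's slot, the seal is broken, and the gripper is still holding the plug about 10.5 mm open, at about 20 s on the robot's clock.

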